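# Pin the stay into the yoke of the saw jig

## Task

Swing the jig's steel stay fully home so that its eye lies between the two ears of the yoke, then take the pin from its wooden stand and pass it down through the upper ear, the eye and the lower ear until its collar sits on the upper ear. Feel your way gently, never forcing the pin against the jig (no more than about 30 N), let go of it, and leave the tin, the sanding block and the whetstone where they are.

Things in the scene. Friction and masses are not known exactly. Their poses are not given: they have to be found in the camera images.
- jig: Plywood board 240x100x10 mm fixed on the saw table, with a hinge post, the stay and a steel yoke. Origin on the table: board x = -110 to 130, y = -50 to 50 mm. Stay's hinge axis (vertical) at x = -80, y = 0; yoke bore axis at x = 80, y = 0. The yoke is a C open to +y: lower ear z = 22 to 30, upper ear z = 44 to 52, both x = 57 to 123, y = -22 to 22 mm, web behind at y = -34 to -22.
- yoke_bore (a point): Point on the (vertical) bore axis level with the upper ear's top face, 52 mm above the table; axes as the jig's: x along the slot away from the hinge post, z up. The upper ear has no round hole but a slot 14 mm wide in y, from x = -8 to +28 mm of this point, so the pin can travel in it from about x = -1 to +21 mm.
- lower_bore (a point): Centre of the top face of the lower ear, straight below yoke_bore, 30 mm above the table. Mouth of a round through bore, 14 mm diameter, 8 mm deep; 12 mm of free air between the lower ear and the board.
- sleeve (a point): End of the stay's sleeve, 116 mm from the hinge axis, 37 mm above the table. Out of it runs a tongue with the eye: a flat steel ring 38 mm across, hole 14 mm, z = 32 to 42 mm. With the stay home the hole lies on the slot's midline but an unmeasured 4 to 20 mm too far out (jig +x) from the bore. The tongue slides with about 4 N friction and stays put: a pin set in the eye can draw it back.
- stay (a joint): Angle of the stay about its hinge post, rad: 0 = home against its stop, eye between the ears; grows as the stay swings out to the jig's +y side (counter-clockwise from above), up to 0.95. Stiff: it needs about 1.6 N at the knob and stays where it is left.
- stay_knob (a point): Round wooden knob that stands up on the stay, 18 mm diameter, from 48 to 74 mm above the table (this point at 74 mm, the centre of its top), 95 mm from the hinge axis. Push it sideways or grip it from above.
- pin: Loose steel pin, about 120 g, upright in its stand, foot 9 mm above the table. Origin: centre of its foot; z up along it. Shank 12 mm diameter, 37 mm long, the foot chamfered to 9 mm over 2 mm; collar 28 mm diameter at z = 37 to 43; flat grip tab z = 43 to 83 mm, 28 mm wide in x, 12 mm thick in y. Home in the yoke, its foot is 37 mm below yoke_bore.
- pin_stand: Fixed pine block 70x70x46 mm, origin under its centre, with a plain 14 mm hole down its middle; the pin's collar rests on its top.
- paint_tin: Small tin 75 mm diameter, 76 mm high; origin under its centre. Bystander.
- sanding_block: Cork sanding block 111x62x32 mm; origin under its centre. Bystander.
- whetstone: Small oil stone 62x26x16 mm; origin under its centre. Bystander.
Not all that is in view belongs to the job. Of the things like the pin, leave any that is purple; of the rest the larger one is meant.

How it is judged:
By the outcome, as a careful person would: the job done as asked, in the order asked, and still so for the second after the job is handed in, with the robot touching nothing.
It also fails if it takes over 64 s, if anything falls off the work surface, if the arm or the gripper's body presses on something with over 40 N, if the wrist force passes 120 N, or if a joint passes its speed limit or range.

## Robot

A 7-joint arm with a two-finger parallel gripper is mounted at the origin on the work surface; the furniture and walls round the work are solid. World frame = base frame: x ahead of the robot, y to its left, z up, the work surface at z = 0. Lengths are in m, angles in rad, forces in N, time in s.
With the tool pointing down it reaches from about 0.425 to 0.875 m from the base axis. Payload 4.7 kg.
Tool frame: the origin (TCP) lies between the finger pads; the fingertips stand 14 mm ahead of it and the grasp point (between the pads) lies 5 mm behind it; z points along the fingers, y is the line along which they close (so a half turn about z gives the same grasp; the last joint's range is limited). The gripper opens to 87 mm and grips with 3 to 60 N. Pads are 19 mm wide; open, the fingers measure 117 mm over their backs; the gripper's body (75 mm by 190 mm) begins 51 mm behind the grasp point.
Start: joints at [-1.125, 0.321, -0.07, 1.45, 0.023, 1.371, -0.057], TCP at [0.272, 0.59, 0.237] pointing down, gripper open.
Joint ranges: [-2.86, 2.86], [-0.3, 2.09], [-1.38, 1.24], [0.06, 2.45], [-1.56, 4.7], [0.09, 2.05], [-2.69, 2.69]. Speed limits (rad/s): [2.57, 2.57, 3.14, 3.14, 3.14, 3.14, 3.14].

## Interface

Orientations are given as a rotation vector (axis times angle).
In Python, from bench import ctrl gives the robot as it stands.
- The arm moves only by the shell command python3 -m inch 'ROWS' [OPENING] [FORCE]. ROWS is JSON, a list of rows, each a list of 6 numbers: the shift along the world's x, y, z in mm, then the turn, a rotation vector about the world's x, y, z in degrees. In form: [[tx, ty, tz, rx, ry, rz], ...]. A call has 1 to 20 rows; each row is the pose to reach, as a shift and turn from the pose commanded when the call began; what a row does not reach only later rows make up. A row lasts 1/8 s, in which the tool goes at most 62.5 mm and 10.7 degrees, less where a joint would pass 70% of its speed; a pose out of reach is approached as far as the arm can. A call with a gripper value outside its range is refused whole. OPENING is the finger opening in mm, from 0 to 87, set as the call begins (- or left out, the last holds). The fingers move at their own pace and stop on an object; FORCE is the grip in N (left out, the last holds). Time passes only in rows, so rows that repeat a pose let the fingers close. It gives the time, the measured TCP pose, the force, the opening and the grip force at its end, in the units of the state.
- ctrl.get_state(): the state, without advancing time (a new reading comes with each control period).
- ctrl.get_image(name): name is "side" or "top" or "wrist"; returns (picture, depth): 400x640x3 uint8, red, green, blue; 400x640 float32, m along the optical axis (not along the pixel's ray), 0 where there is no reading.
- ctrl.camera_params(name): a dict with "mtx" (3x3 intrinsics, pixels), "dist_coeffs" ([k1, k2, p1, p2, k3] as OpenCV has them; the pictures are not rectified), "T" (4x4, takes a point from camera to world coordinates). Camera axes: x right, y down, z forward; pixel columns grow to the right and rows downward; lengths in m; the calibration is good to about 2 mm. A picture is of the moment at which its call begins: read the wrist's pose just before it. camera_params takes no time and is no camera call; for the wrist camera it gives the pose at the moment of the call.
- ctrl.close_job(): hands the job in; it is judged then, once.
The state is a dict: "time": time; "joint_positions": joint angles; "qd": joint speeds; "joint_torque": joint torques, N m; "position": TCP position; "tool_rot": TCP orientation; "ft_force": force on the tool from outside, world axes, zero at the start; "torque": the same for the moment, N m; "grip_width": opening from 0.0 (shut) to 1.0 (fully open); "grip_force": force on a finger pad.
Only numpy, scipy, OpenCV 4.12 (cv2) and the standard library are available. Lean on these libraries where they do the work, as an engineer would, in place of code of your own. Each camera call takes 0.05 s, during which the arm holds its last target. There are 200 camera calls.

## Working session

There is one attempt and no reset: what is moved stays moved. The work goes in short steps, Python scripts to look and compute and a shell command to move; the robot and the scene stay as the last step left them, time stands still between calls to the robot, and variables do not carry over. Pictures are saved under pics/ and viewed, at most 10 in all, crops included, and the job is handed in when it is done.

```bash
ls; mkdir -p pics; cat > h.py <<'E'
import numpy as np, cv2
from bench import ctrl
def grab(n):
    P=ctrl.camera_params(n); im,d=ctrl.get_image(n); return im,d,P
def world(P,d,u,v):
    p=cv2.undistortPoints(np.array([[[u,v]]],float),P["mtx"],np.array(P["dist_coeffs"],float))[0,0]
    z=d; return (P["T"]@np.array([p[0]*z,p[1]*z,z,1]))[:3]
def ray(P,u,v,h):
    p=cv2.undistortPoints(np.array([[[u,v]]],float),np.array(P["mtx"]),np.array(P["dist_coeffs"],float))[0,0]
    T=np.array(P["T"]); r=T[:3,:3]@np.array([p[0],p[1],1]); o=T[:3,3]
    return o+r*(h-o[2])/r[2]
def proj(P,X):
    T=np.linalg.inv(np.array(P["T"])); r,_=cv2.Rodrigues(T[:3,:3])
    return cv2.projectPoints(np.array(X,float).reshape(-1,1,3),r,T[:3,3],np.array(P["mtx"]),np.array(P["dist_coeffs"],float))[0][:,0]
def load(n):
    z=np.load(n+'.npz'); return z['im'],z['d'],dict(mtx=z['mtx'],dist_coeffs=z['k'],T=z['T'])
def save(n,f):
    im,d,P=grab(n); cv2.imwrite(f'pics/{f}.png',im[:,:,::-1]); np.savez(f,im=im,d=d,mtx=P['mtx'],k=P['dist_coeffs'],T=P['T']); return im,d,P
E
python3 - <<'E'
from h import *
a=save('top','top0')[0];b=save('side','side0')[0]
for n in('top','side'):
    P=ctrl.camera_params(n);print(np.round(P['T'],3))
s=ctrl.get_state();print({k:np.round(v,3) for k,v in s.items()})
E
```

```text
pics
[[-0.013 -0.984  0.178  0.258]
 [-1.     0.01  -0.018 -0.143]
 [ 0.015 -0.179 -0.984  1.313]
 [ 0.     0.     0.     1.   ]]
[[-0.996 -0.048  0.073  0.436]
 [-0.086  0.664 -0.743  0.536]
 [-0.013 -0.746 -0.665  0.704]
 [ 0.     0.     0.     1.   ]]
{'time': np.float64(0.1), 'joint_positions': array([-1.125,  0.322, -0.07 ,  1.452,  0.023,  1.371, -0.057]), 'qd': array([ 0.001, -0.001, -0.001, -0.003, -0.002, -0.   , -0.002]), 'joint_torque': array([-1.0000e-03, -4.9257e+01, -4.0600e-01, -3.1340e+01, -6.4000e-02,
        4.0000e-02,  0.0000e+00]), 'position': array([0.272, 0.59 , 0.236]), 'tool_rot': array([-6.730e-01, -3.068e+00,  3.000e-03]), 'ft_force': array([-0.552, -0.121,  0.955]), 'torque': array([ 0.015, -0.033, -0.017]), 'grip_force': np.float64(0.0), 'grip_width': np.float64(1.001)}
```

View pics/top0.png

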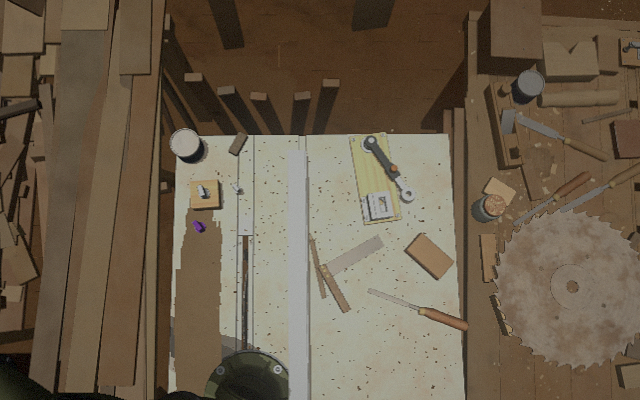

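View pics/side0.png

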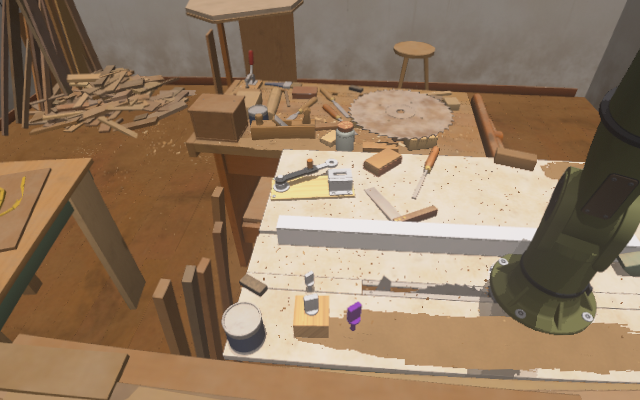

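```bash
python3 - <<'E'
from h import *
im,d,P=load('top0')
a=cv2.resize(im[120:240,160:280],None,fx=4,fy=4,interpolation=cv2.INTER_CUBIC)
b=cv2.resize(im[125:230,340:420],None,fx=4,fy=4,interpolation=cv2.INTER_CUBIC)
c=np.zeros((480,800,3),np.uint8);c[:480,:480]=a;c[:420,480:800]=b
cv2.imwrite('pics/crop0.png',c[:,:,::-1])
for n,u,v,h in [('stand',204,193,.05),('pintop',203,190,.09),('small',237,187,.02),('purple',199,227,.02),('tin',187,144,.076),('whet',238,143,.016),('hinge',370,142,.05),('knob',393,168,.074),('eye',407,195,.042),('yoke',381,205,.052),('brd',350,135,.01),('brd2',389,135,.01),('brd3',362,223,.01),('brd4',401,220,.01),('fence',297,200,.05)]:
    print(n,np.round(ray(P,u,v,h),3),np.round(world(P,d[v,u],u,v),3))
im,d,P=load('side0')
for n,u,v in [('pintop',310,278),('small',362,287),('fencetop',400,235),('yoke',341,173),('stand',325,303)]: print(n,np.round(world(P,d[v,u],u,v),3))
E
```

```text
stand [0.502 0.111 0.05 ] [0.496 0.105 0.079]
pintop [0.501 0.105 0.09 ] [0.504 0.107 0.079]
small [0.522 0.032 0.02 ] [0.515 0.027 0.054]
purple [0.42  0.127 0.02 ] [0.412 0.114 0.082]
tin [0.622 0.151 0.076] [0.624 0.153 0.069]
whet [0.641 0.032 0.016] [0.642 0.032 0.013]
hinge [ 0.631 -0.312  0.05 ] [ 0.631 -0.312  0.05 ]
knob [ 0.556 -0.364  0.074] [ 0.557 -0.365  0.07 ]
eye [ 0.493 -0.402  0.042] [ 0.5   -0.411  0.001]
yoke [ 0.466 -0.334  0.052] [ 0.47  -0.337  0.03 ]
brd [ 0.662 -0.264  0.01 ] [ 0.667 -0.266 -0.004]
brd2 [ 0.661 -0.368  0.01 ] [ 0.665 -0.371 -0.002]
brd3 [ 0.426 -0.289  0.01 ] [ 0.427 -0.29   0.004]
brd4 [ 0.433 -0.39   0.01 ] [ 0.434 -0.392  0.001]
fence [ 0.481 -0.123  0.05 ] [ 0.479 -0.123  0.062]
pintop [0.512 0.037 0.046]
small [ 0.355 -0.571 -0.8  ]
fencetop [ 0.313 -0.096  0.056]
yoke [ 0.464 -0.344  0.044]
stand [0.475 0.096 0.045]
```

View pics/crop0.png

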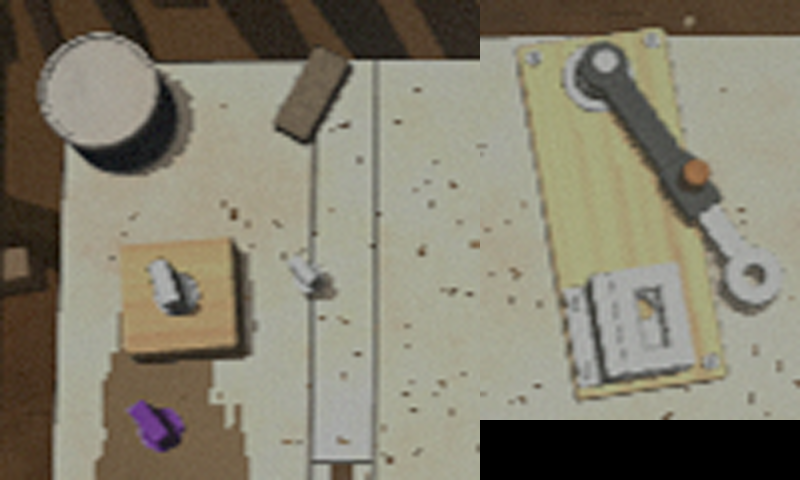

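```bash
python3 - <<'E'
from h import *
from scipy.spatial.transform import Rotation as R
s=ctrl.get_state();r=R.from_rotvec(s['tool_rot']).as_matrix();print(r.round(3))
T=np.array(ctrl.camera_params('wrist')['T']);print((r.T@T[:3,:3]).round(3),(r.T@(T[:3,3]-s['position'])).round(3)); print(np.array(ctrl.camera_params('wrist')['mtx']))
_,_,P=load('top0')
q=lambda x,y:(340+(x-480)/4,125+y/4)
c=[ray(P,*q(*k),.01)[:2] for k in[(520,45),(662,28),(722,375),(577,398)]]
J=np.array([[-110,-50],[-110,50],[130,50],[130,-50]])/1000
A,_=cv2.estimateAffinePartial2D(J,np.array(c));print(A, np.hypot(A[0,0],A[1,0]),np.degrees(np.arctan2(A[1,0],A[0,0])))
for p in J.tolist()+[[-.08,0],[.08,0]]: print((A@[*p,1]).round(4))
print(np.round(c,4))
E
```

```text
[[-0.908  0.418 -0.001]
 [ 0.418  0.908 -0.002]
 [-0.    -0.002 -1.   ]]
[[-0.    -0.969 -0.248]
 [ 1.    -0.     0.   ]
 [-0.    -0.248  0.969]] [ 0.067  0.    -0.148]
[[330.48815606   0.         314.86428747]
 [  0.         330.48815606 199.48837367]
 [  0.           0.           1.        ]]
[[-0.97431168  0.12575989  0.5566319 ]
 [-0.12575989 -0.97431168 -0.32572123]] 0.9823944237890024 -172.64517678650063
[ 0.6575 -0.2632]
[ 0.6701 -0.3606]
[ 0.4363 -0.3908]
[ 0.4237 -0.2934]
[ 0.6346 -0.3157]
[ 0.4787 -0.3358]
[[ 0.6589 -0.2643]
 [ 0.6699 -0.3594]
 [ 0.4363 -0.3893]
 [ 0.4225 -0.295 ]]
```

```bash
python3 -m inch '[[60,-120,50,0,0,10],[90,-180,60,0,0,20],[208,-480,45,0,0,25],[208,-480,45,0,0,25],[208,-480,45,0,0,25],[208,-480,45,0,0,25],[208,-480,45,0,0,25],[208,-480,45,0,0,25],[208,-480,45,0,0,25],[208,-480,45,0,0,25],[208,-480,45,0,0,25],[208,-480,45,0,0,25]]' 87
python3 -c "
from h import *
save('wrist','w1')"
```

```text
time: 1.6
position: [0.4795, 0.112, 0.2813]
tool_rot: [0.012, -3.141, -0.0]
ft_force: [-0.5, 0.2, -0.2]
grip_width: 1.001
grip_force: 0.0
```

View pics/w1.png

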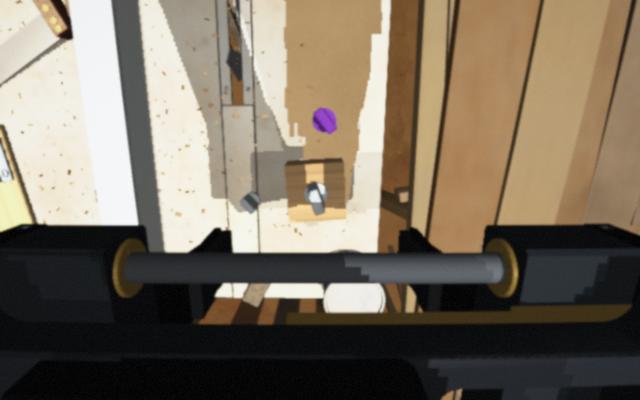

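The wrist view shows the stand at (315,190) with the steel pin in it (317,197), the small look-alike at (251,201) and the purple one at (325,120). The target is the large one in the stand.

```bash
cat >> h.py <<'E'
def cloud(d,P):
    v,u=np.mgrid[0:d.shape[0],0:d.shape[1]]
    p=cv2.undistortPoints(np.stack([u,v],-1).reshape(-1,1,2).astype(float),np.array(P["mtx"]),np.array(P["dist_coeffs"],float))[:,0]
    c=np.c_[p,np.ones(len(p))]*d.reshape(-1,1); T=np.array(P["T"]); w=c@T[:3,:3].T+T[:3,3]; w[d.reshape(-1)==0]=np.nan
    return w.reshape(*d.shape,3)
E
python3 - <<'E'
from h import *
im,d,P=load('w1'); w=cloud(d,P)
near=(abs(w[...,0]-.5)<.06)&(abs(w[...,1]-.108)<.06)
for lo,hi in[(.042,.049),(.05,.056),(.06,.086),(.087,.1)]:
    m=near&(w[...,2]>lo)&(w[...,2]<hi); p=w[m]
    if len(p)>3:
        r=cv2.minAreaRect(p[:,:2].astype(np.float32)*1000); print(lo,hi,len(p),p.mean(0).round(4),np.round(r[0],1),np.round(r[1],1),round(r[2],1))
m=near&(w[...,2]>.086);print(np.argwhere(m).min(0),np.argwhere(m).max(0))
x=cv2.resize(im[140:240,265:375],None,fx=6,fy=6,interpolation=cv2.INTER_CUBIC);cv2.imwrite('pics/c1.png',x[:,:,::-1])
E
```

```text
0.042 0.049 2843 [0.4997 0.1127 0.0461] [502.  112.9] [70.7 70.1] 4.1
0.05 0.056 152 [0.4995 0.1152 0.0522] [499.7 112.4] [24.1 26.6] 8.8
0.06 0.086 81 [0.4928 0.1125 0.0733] [497.4 116.5] [27.6  9.7] 43.7
0.087 0.1 291 [0.5011 0.1129 0.0918] [501.6 112.9] [27.9 12. ] 19.6
[188   0] [399 626]
```

View pics/c1.png

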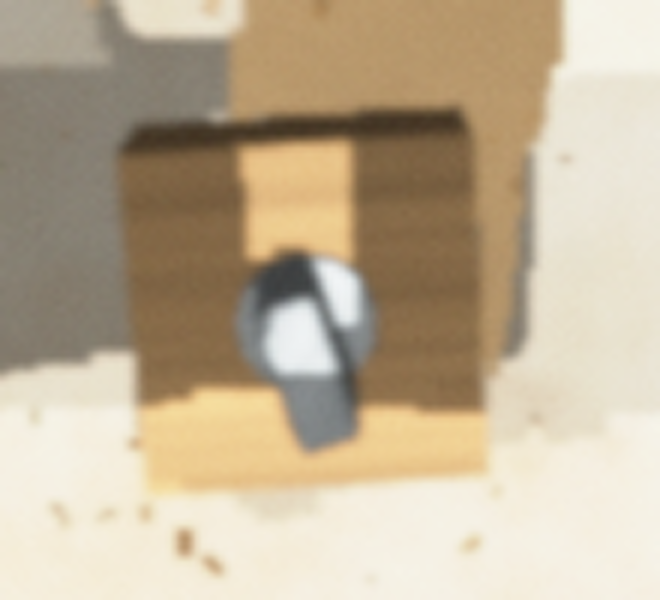

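```bash
python3 -m inch '[[120,-452,20,0,0,0],[120,-452,20,0,0,0],[120,-452,20,0,0,0],[120,-452,20,0,0,0],[120,-452,20,0,0,0],[120,-452,20,0,0,0],[120,-452,20,0,0,0],[120,-452,20,0,0,0],[120,-452,20,0,0,0],[120,-452,20,0,0,0]]' 0
cat > jig.py <<'E'
from h import *
import sys
im,d,P=save('wrist',sys.argv[1]); w=cloud(d,P); hs=cv2.cvtColor(im,cv2.COLOR_RGB2HSV)
jx=(w[...,0]>.40)&(w[...,0]<.70)&(w[...,1]<-.24)&(w[...,1]>-.46)
def rect(m,n):
    m=cv2.morphologyEx((m&jx).astype(np.uint8),cv2.MORPH_OPEN,np.ones((3,3)))
    k,l,st,c=cv2.connectedComponentsWithStats(m)
    for i in range(1,k):
        if st[i,4]>40:
            p=w[l==i]; r=cv2.minAreaRect(p[:,:2].astype(np.float32)*1000)
            print(n,st[i,4],'px',c[i].round(),'med',np.median(p,0).round(4),np.round(r[0],1),np.round(r[1],1),round(r[2],1))
z=w[...,2]
rect((z>.006)&(z<.014),'board'); rect((z>.048)&(z<.056),'ear'); rect((z>.068)&(z<.08),'knob'); rect((z>.038)&(z<.0465),'tongue')
E
python3 jig.py w2
```

```text
time: 2.9
position: [0.6007, -0.3398, 0.3011]
tool_rot: [0.01, -3.141, -0.003]
ft_force: [0.3, 0.4, -0.8]
grip_width: 0.019
grip_force: 0.0
board 7444 px [328. 124.] med [ 0.5407 -0.3168  0.01  ] [ 548.4 -325.8] [240.  100.3] 7.9
board 94 px [319.  69.] med [ 0.4771 -0.3348  0.01  ] [ 476.7 -334.7] [12.7 10.9] 88.9
board 1144 px [307. 192.] med [ 0.6366 -0.351   0.0101] [ 634.6 -356.6] [102.8  42.6] 33.3
ear 2672 px [324.  54.] med [ 0.4665 -0.3273  0.0519] [ 467.7 -331. ] [66.4 56.3] 8.0
ear 106 px [336. 201.] med [ 0.6362 -0.3126  0.0498] [ 636.8 -313.1] [14.3 13.9] 0.5
knob 197 px [292. 137.] med [ 0.5574 -0.3651  0.0736] [ 558.1 -365.2] [15.8 16.9] 89.5
tongue 2677 px [294. 135.] med [ 0.5533 -0.3645  0.042 ] [ 565.2 -358.4] [200.6  36.9] 34.1
```

View pics/w2.png

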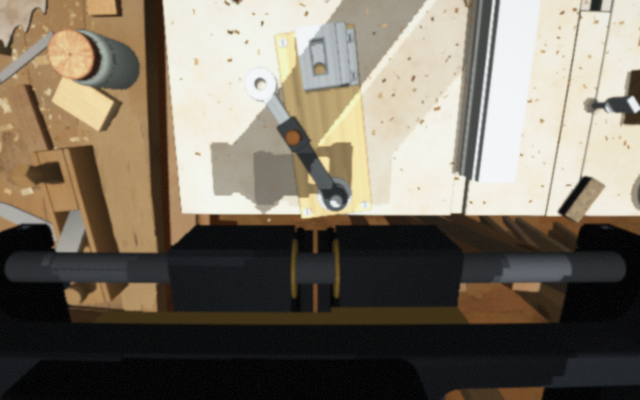

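```bash
python3 - <<'E'
from h import *
im,d,P=load('w2'); g=im[60:110,235:285].astype(int); w=cloud(d,P)
ring=(w[...,2]>.036)&(w[...,2]<.0465)&(w[...,0]<.53)&(w[...,1]<-.37)
v,u=np.nonzero(ring); m=ring.astype(np.uint8)
cs,h=cv2.findContours(m,cv2.RETR_CCOMP,cv2.CHAIN_APPROX_NONE)
for c,hh in zip(cs,h[0]):
    if len(c)>8:
        e=cv2.minAreaRect(c); (cx,cy),r=cv2.minEnclosingCircle(c); M=c[:,0].mean(0); p=ray(P,*M,.042); print(hh[3],len(c),M.round(1),p.round(4),'dist hinge',np.hypot(p[0]-.6372,p[1]+.3132).round(4), np.degrees(np.arctan2(-p[1]-.3132,.6372-p[0])))
E
python3 -m inch '[[-45,-68,-50,0,0,0],[-45,-68,-110,0,0,0],[-45,-68,-170,0,0,0],[-45,-68,-215,0,0,0],[-45,-68,-233,0,0,0],[-45,-68,-233,0,0,0],[-45,-68,-233,0,0,0]]' 0
```

```text
-1 126 [265.5  90.7] [ 0.5058 -0.3979  0.042 ] dist hinge 0.1564 32.790590807301726
0 32 [260.5  83.6] [ 0.4977 -0.4035  0.042 ] dist hinge 0.1661 32.921743407153784
-1 173 [70.5 54.6] [ 0.4648 -0.6251  0.042 ] dist hinge 0.3564 61.07599537405616
5 9 [60.8 73.8] [ 0.486  -0.6403  0.042 ] dist hinge 0.3604 65.19400982565377
5 9 [82.8 71.2] [ 0.4834 -0.6131  0.042 ] dist hinge 0.337 62.85270963565667
5 14 [87.2 70.2] [ 0.4824 -0.6076  0.042 ] dist hinge 0.3326 62.25345475017524
5 20 [61.6 69.8] [ 0.4816 -0.6386  0.042 ] dist hinge 0.3607 64.43730967164373
5 21 [80.4 69.4] [ 0.4814 -0.6157  0.042 ] dist hinge 0.3403 62.74851184221979
5 13 [65.8 67.8] [ 0.4795 -0.6331  0.042 ] dist hinge 0.3567 63.75331324120954
5 12 [86.1 64.6] [ 0.4761 -0.608   0.042 ] dist hinge 0.3359 61.342989617447046
5 10 [81.9 61.6] [ 0.4727 -0.6125  0.042 ] dist hinge 0.3415 61.21573512774436
5 11 [51.7 61.2] [ 0.4719 -0.649   0.042 ] dist hinge 0.3743 63.78232241945119
5 14 [67.2 60.7] [ 0.4716 -0.6301  0.042 ] dist hinge 0.3576 62.405471311448935
5 13 [86.9 59.5] [ 0.4705 -0.6062  0.042 ] dist hinge 0.3371 60.
[... 405 characters left out ...]
841687
5 12 [66.7 47.5] [ 0.4571 -0.6284  0.042 ] dist hinge 0.3631 60.25945977235095
5 11 [82.3 43.2] [ 0.4527 -0.6091  0.042 ] dist hinge 0.3487 58.04965237358659
5 10 [54.4 44. ] [ 0.4531 -0.6426  0.042 ] dist hinge 0.3773 60.79399436258019
5 10 [59.4 41.6] [ 0.4506 -0.6361  0.042 ] dist hinge 0.373 59.975824751861055
5 11 [70.3 40.4] [ 0.4494 -0.6229  0.042 ] dist hinge 0.3622 58.77349464420602
5 11 [62.7 40.1] [ 0.449  -0.6319  0.042 ] dist hinge 0.3701 59.43661150582155
5 13 [66.4 34.5] [ 0.443  -0.6266  0.042 ] dist hinge 0.3686 58.21545318051583
time: 3.82
position: [0.5571, -0.4105, 0.072]
tool_rot: [-0.009, 3.137, -0.004]
ft_force: [-0.1, 1.1, 0.4]
grip_width: 0.003
grip_force: 0.0
```

```bash
python3 -m inch '[[0,10,0,0,0,0],[0,17,0,0,0,0],[-1,23,0,0,0,0],[-3,29,0,0,0,0],[-5,35,0,0,0,0],[-7,40,0,0,0,0],[-9,45,0,0,0,0],[-11,49,0,0,0,0],[-12,53,0,0,0,0],[-13,55,0,0,0,0],[-13,55,0,0,0,0]]'
```

```text
time: 5.2
position: [0.5426, -0.3536, 0.0685]
tool_rot: [-0.008, 3.141, 0.002]
ft_force: [-0.2, 0.2, 0.5]
grip_width: 0.007
grip_force: 0.3
```

```bash
for i in 1 2; do python3 -m inch '[[0,1,0,0,0,0],[0,2,0,0,0,0],[0,2,0,0,0,0]]' | egrep 'pos|ft'; done; python3 jig.py w3
```

```text
position: [0.5423, -0.3525, 0.0686]
ft_force: [-0.4, -1.7, -0.8]
position: [0.5417, -0.3507, 0.0685]
ft_force: [-1.5, -1.8, 0.0]
board 46 px [412.  30.] med [ 0.4264 -0.2949  0.0097] [ 426.1 -294.6] [3.6 4.6] 88.1
board 7403 px [283. 139.] med [ 0.4931 -0.3712  0.01  ] [ 491.4 -367.1] [116.3  34. ] 7.9
board 4082 px [392. 193.] med [ 0.5226 -0.3003  0.01  ] [ 522.8 -303. ] [49.3 48.6] 7.6
ear 14319 px [358.  97.] med [ 0.465  -0.3274  0.052 ] [ 468.  -330.5] [66.4 56.6] 7.8
knob 307 px [315. 243.] med [ 0.5321 -0.3505  0.0743] [ 532.3 -350.7] [15.7  4.4] 89.7
tongue 1385 px [342. 109.] med [ 0.4709 -0.3368  0.0419] [ 470.9 -336. ] [32.1 14. ] 7.9
tongue 570 px [294. 116.] med [ 0.4755 -0.3615  0.0419] [ 475.3 -362.2] [27.1  7.3] 7.8
tongue 1897 px [339. 202.] med [ 0.522  -0.3376  0.0417] [ 519.7 -336.8] [31.  26.4] 7.7
```

```bash
for i in 1 2 3; do python3 -m inch '[[0,1,0,0,0,0],[0,2,0,0,0,0],[0,2,0,0,0,0]]' | egrep 'pos|ft'; done; python3 jig.py w4 | grep -v board
```

```text
position: [0.5421, -0.3486, 0.0686]
ft_force: [-1.3, -2.1, -0.9]
position: [0.5422, -0.3464, 0.0686]
ft_force: [-1.9, -2.0, 0.7]
position: [0.5421, -0.3444, 0.0686]
ft_force: [-0.9, -2.8, 0.4]
ear 14327 px [345.  96.] med [ 0.465  -0.3274  0.052 ] [ 467.9 -330.7] [66.6 56.5] 7.7
knob 305 px [314. 243.] med [ 0.5324 -0.3447  0.0743] [ 531.9 -344.5] [ 2.9 15.7] 2.0
tongue 746 px [329.  85.] med [ 0.4601 -0.3375  0.0419] [ 461.5 -337.5] [16.9 14.2] 8.3
tongue 562 px [334. 129.] med [ 0.4818 -0.3341  0.0419] [ 480.2 -335. ] [13.3 14.1] 7.7
tongue 2013 px [342. 201.] med [ 0.5218 -0.3297  0.0418] [ 519.3 -329.7] [32.4 26. ] 8.1
```

```bash
for i in 1 2 3; do python3 -m inch '[[0,0.5,0,0,0,0],[0,1,0,0,0,0],[0,1,0,0,0,0]]' | egrep 'pos|ft'; done
```

```text
position: [0.5421, -0.3444, 0.0687]
ft_force: [0.8, -3.6, -1.4]
position: [0.5421, -0.3443, 0.0687]
ft_force: [0.5, -5.5, -2.5]
position: [0.5421, -0.3442, 0.0687]
ft_force: [2.0, -8.6, -3.5]
```

```bash
python3 -m inch '[[0,-10,0,0,0,0],[0,-25,0,0,0,0],[0,-30,20,0,0,0],[-10,-20,80,0,0,0],[-30,5,120,0,0,0],[-30,5,120,0,0,0],[-30,5,120,0,0,0],[-30,5,120,0,0,0]]'; python3 jig.py w5
python3 - <<'E'
import cv2
im=cv2.imread('pics/w5.png');cv2.imwrite('pics/c5.png',cv2.resize(im[0:240,220:460],None,fx=2.5,fy=2.5,interpolation=cv2.INTER_CUBIC))
E
```

```text
time: 9.3
position: [0.5117, -0.3366, 0.1874]
tool_rot: [0.007, -3.14, -0.001]
ft_force: [0.6, 1.1, -0.5]
grip_width: 0.004
grip_force: 0.0
board 3946 px [288. 162.] med [ 0.4923 -0.3672  0.01  ] [ 493.2 -333.6] [129.4  99.9] 7.9
board 68 px [315. 150.] med [ 0.4773 -0.3363  0.01  ] [ 477.4 -336.3] [6.2 9.8] 0.4
board 1807 px [354. 199.] med [ 0.5265 -0.296   0.01  ] [ 527.3 -299.1] [58.7 41.6] 7.8
ear 4435 px [322. 142.] med [ 0.4663 -0.3273  0.052 ] [ 468.1 -330.9] [66.3 56.2] 7.9
tongue 235 px [313. 133.] med [ 0.4594 -0.3381  0.042 ] [ 459.8 -338.1] [13.3 14.1] 8.2
tongue 187 px [316. 159.] med [ 0.4821 -0.3354  0.042 ] [ 481.8 -335.2] [11.1 14.1] 4.2
tongue 906 px [323. 205.] med [ 0.5253 -0.3297  0.0422] [ 525.1 -329. ] [42.9 25.8] 8.0
```

View pics/c5.png

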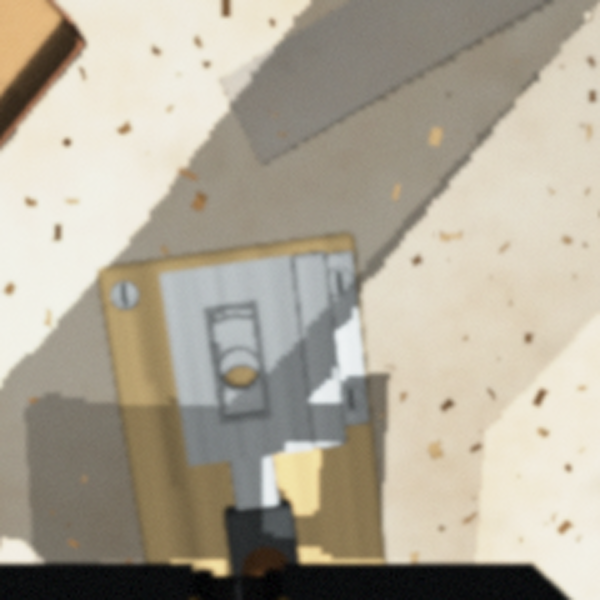

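```bash
python3 - <<'E'
from h import *
_,_,P=load('w5')
for q in[(238,348),(240,388)]: print(ray(P,220+q[0]/2.5,q[1]/2.5,.042).round(4))
E
python3 -m inch '[[-10,60,60,0,0,5],[-10,450,70,0,0,20],[-10,450,70,0,0,20],[-10,450,70,0,0,20],[-10,450,70,0,0,20],[-10,450,70,0,0,20],[-10,450,70,0,0,20],[-10,450,70,0,0,20],[-10,450,70,0,0,20],[-10,450,70,0,0,20],[-10,450,70,0,0,20]]' 50 15; python3 - <<'E'
from h import *
from scipy.spatial.transform import Rotation as R
s=ctrl.get_state();r=R.from_rotvec(s['tool_rot']).as_matrix();print(r.round(3),np.degrees(np.arctan2(r[1,1],r[0,1])))
im,d,P=save('wrist','w6'); w=cloud(d,P)
near=(abs(w[...,0]-.5)<.03)&(abs(w[...,1]-.108)<.03)
for lo,hi in[(.05,.056),(.087,.1)]:
    p=w[near&(w[...,2]>lo)&(w[...,2]<hi)]; r=cv2.minAreaRect(p[:,:2].astype(np.float32)*1000); print(len(p),np.round(r[0],1),np.round(r[1],1),round(r[2],1))
E
```

```text
[ 0.4647 -0.3362  0.042 ]
[ 0.4787 -0.3354  0.042 ]
time: 10.72
position: [0.5023, 0.1114, 0.2583]
tool_rot: [0.548, -3.093, 0.001]
ft_force: [0.4, -0.3, -0.5]
grip_width: 0.576
grip_force: 0.0
[[-0.939 -0.343 -0.001]
 [-0.343  0.939 -0.001]
 [ 0.001 -0.    -1.   ]] 110.0834503211171
211 [500.8 112.3] [24.9 26.4] 18.9
341 [501.8 113.1] [28.2 10.9] 19.9
```

```bash
python3 -m inch '[[-0.5,1.5,-50,0,0,0],[-0.5,1.5,-100,0,0,0],[-0.5,1.5,-140,0,0,0],[-0.5,1.5,-170,0,0,0],[-0.5,1.5,-188,0,0,0],[-0.5,1.5,-188,0,0,0],[-0.5,1.5,-188,0,0,0],[-0.5,1.5,-188,0,0,0]]' 50; python3 -m inch '[[0,0,0,0,0,0],[0,0,0,0,0,0],[0,0,0,0,0,0],[0,0,0,0,0,0],[0,0,0,0,0,0]]' 8 25
```

```text
time: 11.78
position: [0.5026, 0.1151, 0.072]
tool_rot: [-0.552, 3.09, 0.001]
ft_force: [0.1, 0.8, -0.1]
grip_width: 0.574
grip_force: 0.0
time: 12.4
position: [0.5017, 0.1144, 0.0706]
tool_rot: [-0.553, 3.092, -0.001]
ft_force: [0.8, -0.6, -1.3]
grip_width: 0.138
grip_force: 25.0
```

```bash
python3 -m inch '[[0,0,10,0,0,0],[0,0,25,0,0,0],[0,0,45,0,0,0],[0,0,70,0,0,0],[0,0,95,0,0,0],[0,0,95,0,0,0],[0,0,95,0,0,0]]'; python3 - <<'E'
from h import *
im,d,P=save('wrist','w7'); w=cloud(d,P); s=ctrl.get_state(); t=s['position']; print(t.round(4))
q=w-t; near=(abs(q[...,0])<.03)&(abs(q[...,1])<.03)
for lo,hi in[(-.024,-.012),(-.09,-.03),(.01,.03)]:
    m=near&(q[...,2]>lo)&(q[...,2]<hi); p=q[m]*1000
    if len(p): r=cv2.minAreaRect(p[:,:2].astype(np.float32)); print(lo,len(p),p.mean(0).round(1),np.round(r[0],1),np.round(r[1],1),round(r[2],1),np.argwhere(m).mean(0))
im=save('side','s7')[0]
a=cv2.resize(im[180:330,240:400],None,fx=2.4,fy=2.4);b=cv2.imread('pics/w7.png')[:,:,::-1]
c=np.zeros((600,800,3),np.uint8);c[:360,:384]=a;c[:300,384:784]=b[0:300,120:520];cv2.imwrite('pics/c7.png',c[:,:,::-1])
E
```

```text
time: 13.28
position: [0.5009, 0.115, 0.1651]
tool_rot: [0.553, -3.092, -0.001]
ft_force: [-0.0, -0.1, -1.5]
grip_width: 0.132
grip_force: 25.0
[0.5007 0.1148 0.1646]
-0.024 287 [-10.7  -3.9 -17.6] [-10.4  -4.1] [ 7.  28.9] 20.1 [223.44599303 314.62369338]
-0.09 65 [ -4.9  -2.1 -54.1] [-4.1 -2. ] [ 3.5 10.5] 25.2 [214.30769231 314.06153846]
0.01 1364 [-2.2 -0.8 19.2] [-3.6  2.3] [29.7 28.2] 43.0 [270.5755132  314.48607038]
```

View pics/c7.png

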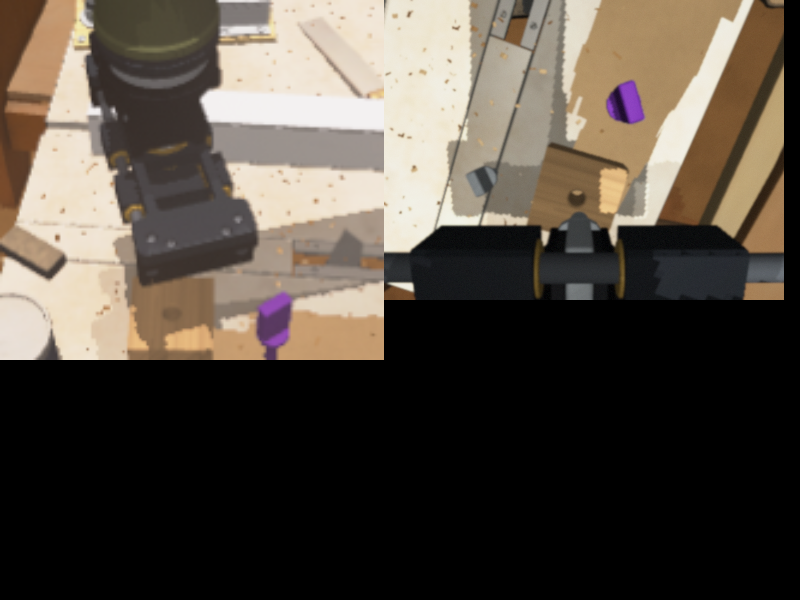

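```bash
python3 -m inch '[[-10,-50,0,0,0,0],[-28.6,-451,0,0,0,0],[-28.6,-451,0,0,0,0],[-28.6,-451,0,0,0,0],[-28.6,-451,0,0,0,0],[-28.6,-451,0,0,0,0],[-28.6,-451,0,0,0,0],[-28.6,-451,0,0,0,0],[-28.6,-451,0,0,0,0],[-28.6,-451,0,0,0,0],[-28.6,-451,-20,0,0,0],[-28.6,-451,-38,0,0,0],[-28.6,-451,-43,0,0,0],[-28.6,-451,-43,0,0,0],[-28.6,-451,-43,0,0,0]]'; python3 - <<'E'
from h import *
p=[]
for i in range(3):
    ctrl.get_image('top'); s=ctrl.get_state(); p.append(s['position'])
print(np.mean(p,0).round(4),s['ft_force'].round(1))
save('side','s8'); save('wrist','w8')
E
```

```text
time: 15.25
position: [0.4734, -0.3364, 0.1232]
tool_rot: [-0.552, 3.092, -0.001]
ft_force: [0.7, -1.0, -0.8]
grip_width: 0.135
grip_force: 25.0
[ 0.4733 -0.3365  0.1233] [-0.9 -0.5 -1. ]
```

```bash
python3 - <<'E'
from h import *
im,d,P=load('s8'); print(proj(P,[[.4717,-.3364,.06],[.4788,-.3354,.052],[.4733,-.3365,.123]]).round(1))
a=cv2.resize(im[110:210,290:400],None,fx=4,fy=4,interpolation=cv2.INTER_CUBIC)
b=load('w8')[0][60:300,210:420]
b=cv2.resize(b,None,fx=1.65,fy=1.65);c=np.zeros((400,800,3),np.uint8);c[:400,:440]=a;c[:396,440:786]=b[:396,:346];cv2.imwrite('pics/c8.png',c[:,:,::-1])
E
```

```text
[[338.1 170. ]
 [335.6 172.4]
 [337.9 151.3]]
```

View pics/c8.png

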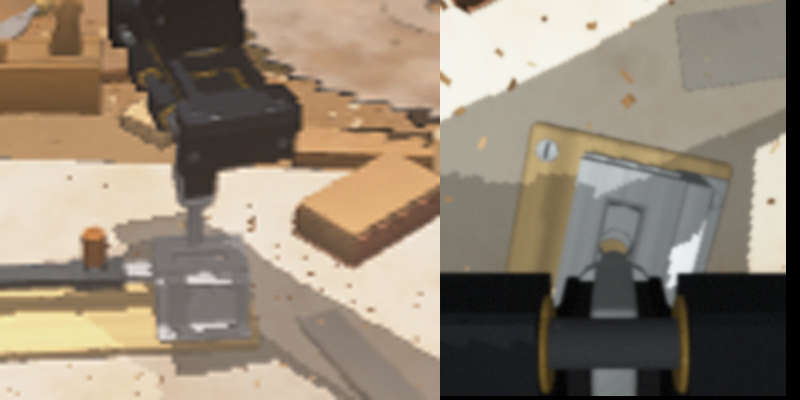

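```bash
python3 -m inch '[[-1.1,0.4,-2,0,0,0],[-1.1,0.4,-5,0,0,0],[-1.1,0.4,-8,0,0,0],[-1.1,0.4,-8,0,0,0]]'|egrep 'pos|ft'; for i in 1 2 3; do python3 -m inch '[[0,0,-1,0,0,0],[0,0,-2,0,0,0],[0,0,-2,0,0,0]]' | egrep 'pos|ft'; done
```

```text
position: [0.4716, -0.3356, 0.1142]
ft_force: [0.2, -0.4, -1.4]
position: [0.4718, -0.3357, 0.1125]
ft_force: [-0.2, -0.2, -1.0]
position: [0.4718, -0.3357, 0.1105]
ft_force: [-0.3, -0.8, -1.2]
position: [0.4718, -0.3357, 0.1085]
ft_force: [0.8, -0.4, -1.7]
```

```bash
for i in 1 2 3 4; do python3 -m inch '[[0,0,-0.7,0,0,0],[0,0,-1.4,0,0,0],[0,0,-2,0,0,0],[0,0,-2,0,0,0]]' | egrep 'pos|ft'; done
```

```text
position: [0.4718, -0.3357, 0.1065]
ft_force: [-0.0, 0.4, -1.3]
position: [0.4718, -0.3358, 0.1045]
ft_force: [0.6, 1.1, -1.9]
position: [0.4718, -0.3357, 0.1025]
ft_force: [-0.3, 1.2, -1.1]
position: [0.4718, -0.3357, 0.1005]
ft_force: [0.7, 0.7, -1.2]
```

```bash
for i in 1 2; do python3 -m inch '[[0,0,-0.7,0,0,0],[0,0,-1.4,0,0,0],[0,0,-2.2,0,0,0],[0,0,-2.2,0,0,0]]' | egrep 'pos|ft'; done; for i in 1 2; do python3 -m inch '[[1,0.14,0,0,0,0],[2,0.28,0,0,0,0],[2,0.28,0,0,0,0]]' | egrep 'pos|ft'; done
```

```text
position: [0.4718, -0.3357, 0.0983]
ft_force: [-0.2, 0.8, -1.1]
position: [0.4718, -0.3357, 0.0961]
ft_force: [0.6, 0.1, -0.6]
position: [0.4733, -0.3356, 0.0961]
ft_force: [-2.0, 0.0, -0.5]
position: [0.4753, -0.3354, 0.096]
ft_force: [-3.6, -0.1, -0.2]
```

```bash
python3 -m inch '[[1,0.14,0,0,0,0],[2,0.28,0,0,0,0],[2,0.28,0,0,0,0]]' | egrep 'pos|ft';  for i in 1 2 3 4; do python3 -m inch '[[0.5,0.07,0,0,0,0],[1,0.14,0,0,0,0],[1,0.14,0,0,0,0]]' | egrep 'pos|ft'; done
```

```text
position: [0.4779, -0.335, 0.0961]
ft_force: [-2.8, -1.0, -1.0]
position: [0.4788, -0.3348, 0.0961]
ft_force: [-3.7, -1.4, -0.3]
position: [0.4799, -0.3346, 0.0961]
ft_force: [-3.9, -1.0, -2.6]
position: [0.4809, -0.3345, 0.0961]
ft_force: [-3.7, -1.2, -2.2]
position: [0.4815, -0.3344, 0.0961]
ft_force: [-4.9, -0.8, -2.0]
```

```bash
for i in 1 2; do python3 -m inch '[[0.5,0.07,0,0,0,0],[1,0.14,0,0,0,0],[1,0.14,0,0,0,0]]' | egrep 'pos|ft'; done
```

```text
position: [0.4824, -0.3343, 0.0962]
ft_force: [-6.5, -1.4, -1.1]
position: [0.4832, -0.334, 0.0962]
ft_force: [-6.1, -0.1, 0.3]
```

```bash
cat > col.py <<'E'
from h import *
import sys
from scipy.spatial.transform import Rotation as R
im,d,P=save('wrist',sys.argv[1]); w=cloud(d,P); s=ctrl.get_state(); t=s['position']; print(t.round(4),s['ft_force'].round(1),'foot',round(t[2]-.0613,4))
r=R.from_rotvec(s['tool_rot']).as_matrix(); q=(w-t)@r*1000
near=(abs(q[...,0])<30)&(abs(q[...,1])<20)
for n,lo,hi in[('collar',14,24),('top',-40,-15)]:
    p=q[near&(q[...,2]>lo)&(q[...,2]<hi)]
    if len(p)<5: print(n,len(p)); continue
    p=p[p[:,0]>0] if n=='collar' else p
    f=np.polyfit(p[:,0],p[:,2],1); print(n,len(p),'xmax',np.percentile(p[:,0],[2,98]).round(1),'y',np.percentile(p[:,1],[1,99]).round(1),'z',p[:,2].mean().round(2),'slope',np.degrees(f[0]).round(1))
z=w[...,2]; m=(z>.049)&(z<.055)&(w[...,0]>.42)&(w[...,0]<.52)&(abs(w[...,1]+.33)<.04)
p=w[m]; rr=cv2.minAreaRect(p[:,:2].astype(np.float32)*1000); print('ear',np.round(rr[0],1),np.round(rr[1],1),round(rr[2],1),z[m].mean().round(4))
E
python3 col.py w9; python3 - <<'E'
from h import *
from scipy.spatial.transform import Rotation as R
for f,t,rv in(('w7',[.5008,.1149,.1648],[.553,-3.092,0]),('w8',[.4733,-.3365,.1233],[.552,-3.092,.001])):
    im,d,P=load(f); q=(cloud(d,P)-t)@R.from_rotvec(rv).as_matrix()*1000
    p=q[(abs(q[...,0])<30)&(abs(q[...,1])<20)&(q[...,2]>14)&(q[...,2]<24)&(q[...,0]>0)]; k=np.polyfit(p[:,0],p[:,2],1)
    print(f,np.percentile(p[:,0],[2,98]).round(1),np.percentile(p[:,1],[1,99]).round(1),p[:,2].mean().round(2),np.degrees(k[0]).round(1))
E
```

```text
[ 0.4832 -0.334   0.0963] [-6.1 -1.5  0.2] foot 0.035
collar 289 xmax [ 8.2 15.2] y [-11.2  11.6] z 18.95 slope 5.4
top 1836 xmax [-12.7  14.1] y [-12.6  12.4] z -27.21 slope 4.9
ear [ 466.8 -330.9] [63.7 56.1] 8.0 0.052
w7 [ 8.  14.4] [-10.9  10.8] 18.81 -2.1
w8 [ 8.2 14.4] [-11.   11.2] 19.05 -3.0
```

```bash
python3 - <<'E'
from h import *
_,_,P=load('w5')
for q in[(232,304),(244,416)]: print('slot end',ray(P,220+q[0]/2.5,q[1]/2.5,.052).round(4))
for f in ('s8',None):
    im,d,P=load(f) if f else save('side','s9'); w=cloud(d,P)
    near=(abs(w[...,0]-.478)<.03)&(abs(w[...,1]+.335)<.03)
    print(f)
    for lo in range(54,128,6):
        p=w[near&(w[...,2]*1000>=lo)&(w[...,2]*1000<lo+6)]*1000
        if len(p)>2: print(lo,len(p),'x',p[:,0].min().round(1),p[:,0].max().round(1),'mid',((p[:,0].min()+p[:,0].max())/2).round(1),'y',np.median(p[:,1]).round(1))
E
```

```text
slot end [ 0.4495 -0.3383  0.052 ]
slot end [ 0.4872 -0.334   0.052 ]
s8
60 5 x 466.2 474.8 mid 470.5 y -330.7
66 6 x 466.2 474.7 mid 470.5 y -331.2
72 8 x 466.4 474.9 mid 470.7 y -329.9
78 8 x 466.4 474.8 mid 470.6 y -331.7
84 5 x 466.7 474.9 mid 470.8 y -330.5
90 4 x 466.8 475.0 mid 470.9 y -328.6
96 13 x 458.5 483.4 mid 471.0 y -326.5
102 16 x 458.6 483.5 mid 471.0 y -324.8
108 19 x 455.9 483.4 mid 469.7 y -323.8
114 18 x 456.0 483.6 mid 469.8 y -323.9
120 23 x 456.2 483.8 mid 470.0 y -323.1
None
54 6 x 474.5 483.0 mid 478.7 y -328.5
60 5 x 474.5 482.9 mid 478.7 y -328.0
66 3 x 479.7 488.3 mid 484.0 y -320.5
72 22 x 466.4 491.3 mid 478.9 y -323.6
78 11 x 471.6 494.6 mid 483.1 y -323.0
84 16 x 466.1 494.3 mid 480.2 y -321.5
90 17 x 466.3 494.4 mid 480.4 y -318.9
96 4 x 474.4 482.6 mid 478.5 y -318.9
```

```bash
python3 -m inch '[[-1,-0.14,0,0,0,0],[-2,-0.28,0,0,0,0],[-3,-0.4,0,0,0,0],[-3,-0.4,0,0,0,0]]' | egrep 'pos|ft'; python3 col.py w10
```

```text
position: [0.4824, -0.3341, 0.0967]
ft_force: [0.5, 0.1, -0.6]
[ 0.4822 -0.3342  0.0967] [ 0.   0.2 -0.9] foot 0.0354
collar 289 xmax [ 8.1 14.8] y [-11.1  11.1] z 18.83 slope 7.1
top 1840 xmax [-12.6  14. ] y [-12.7  12.6] z -27.23 slope 6.2
ear [ 466.9 -330.9] [63.9 56.1] 8.0 0.052
```

```bash
python3 - <<'E'
from h import *
from scipy.spatial.transform import Rotation as R
s=ctrl.get_state(); print(s['tool_rot'].round(4),R.from_rotvec(s['tool_rot']).as_matrix().round(4)[:,2])
Tc=None
for f in('w7','w8','w9','w10'):
    im,d,P=load(f)
    # camera frame -> tool frame via fixed mount
    M=np.array([[0,-.969,-.248],[1,0,0],[0,-.248,.969]]); o=np.array([.067,0,-.148])
    P['T']=np.eye(4); q=(cloud(d,P)@M.T+o)*1000
    out=[f]
    for lo,hi in((14,24),(-40,-15)):
        p=q[(abs(q[...,0])<30)&(abs(q[...,1])<13)&(q[...,2]>lo)&(q[...,2]<hi)&(q[...,0]>-15)]
        p=p[p[:,0]>0] if lo>0 else p
        A=np.c_[p[:,:2],np.ones(len(p))]; k=np.linalg.lstsq(A,p[:,2],rcond=None)[0]
        out+=[len(p),np.percentile(p[:,0],[2,98]).round(1),p[:,2].mean().round(2),np.degrees(k[:2]).round(1),(p[:,2]-A@k).std().round(2)]
    print(out)
E
```

```text
[-5.5320e-01  3.0902e+00 -9.0000e-04] [ 2.3e-03 -1.0e-04 -1.0e+00]
['w7', 251, array([ 7.8, 14.4]), np.float64(18.93), array([-4.5, -0.3]), np.float64(2.44), 1798, array([-12.6,  14.3]), np.float64(-27.35), array([3.8, 0.4]), np.float64(7.34)]
['w8', 251, array([ 8. , 14.1]), np.float64(19.05), array([-3.1,  0.9]), np.float64(2.39), 1808, array([-12.7,  14.2]), np.float64(-27.29), array([4.8, 0.6]), np.float64(7.38)]
['w9', 288, array([ 8. , 14.9]), np.float64(19.15), array([ 6.8, -1.6]), np.float64(2.12), 1800, array([-12.9,  13.9]), np.float64(-27.23), array([2.5, 0.5]), np.float64(7.54)]
['w10', 296, array([ 8.1, 14.8]), np.float64(18.98), array([ 5.9, -0.2]), np.float64(2.35), 1799, array([-12.7,  13.9]), np.float64(-27.32), array([2.7, 0.5]), np.float64(7.5)]
```

```bash
python3 -m inch '[[-1,-0.14,0,0,0,0],[-2,-0.28,0,0,0,0],[-2.4,-0.3,0,0,0,0],[-2.4,-0.3,0,0,0,0]]' | egrep 'pos|ft'; cat > tilt.py <<'E'
from h import *
import sys
if len(sys.argv)>1: save('wrist',sys.argv[1])
for f in ['w7','w8','w9','w10']+sys.argv[1:]:
    im,d,P=load(f); M=np.array([[0,-.969,-.248],[1,0,0],[0,-.248,.969]]); o=np.array([.067,0,-.148])
    P['T']=np.eye(4); q=(cloud(d,P)@M.T+o)*1000
    p=q[(q[...,0]>5)&(q[...,0]<17)&(abs(q[...,1])<13)&(q[...,2]>16)&(q[...,2]<22)]
    for _ in range(4):
        A=np.c_[p[:,:2],np.ones(len(p))]; k=np.linalg.lstsq(A,p[:,2],rcond=None)[0]; e=abs(p[:,2]-A@k); p=p[e<max(.6,2*np.median(e))]
    print(f,len(p),np.percentile(p[:,0],[2,98]).round(1),p[:,2].mean().round(2),np.degrees(np.arctan(k[:2])).round(1),e.std().round(2))
E
python3 tilt.py w11
```

```text
position: [0.4797, -0.3345, 0.0965]
ft_force: [4.5, 0.6, -2.1]
w7 99 [ 7.9 13.9] 19.12 [10.   0.3] 0.23
w8 100 [ 8.  13.8] 19.22 [11.9 -0.7] 0.21
w9 129 [ 8.1 14.6] 18.74 [ 9.8 -1.1] 0.24
w10 130 [ 8.1 14.7] 19.01 [14.9 -1.1] 0.27
w11 123 [ 8.  14.5] 18.85 [9.5 1.1] 0.28
```

```bash
for i in 1 2 3 4; do python3 -m inch '[[0,0,-0.7,0,0,0],[0,0,-1.4,0,0,0],[0,0,-2,0,0,0],[0,0,-2,0,0,0]]' | egrep 'pos|ft'; done
```

```text
position: [0.4785, -0.335, 0.0943]
ft_force: [3.4, 0.7, 1.4]
position: [0.4784, -0.3348, 0.0921]
ft_force: [3.9, 0.2, 1.0]
position: [0.4784, -0.3348, 0.0902]
ft_force: [3.5, 2.3, 1.8]
position: [0.4791, -0.3348, 0.0881]
ft_force: [5.1, 1.1, 1.1]
```

```bash
for i in 1 2 3; do python3 -m inch '[[0.3,0,-0.7,0,0,0],[0.5,0,-1.4,0,0,0],[0.5,0,-2,0,0,0],[0.5,0,-2,0,0,0]]' | egrep 'pos|ft'; done
```

```text
position: [0.4793, -0.3348, 0.0861]
ft_force: [4.8, 0.4, -0.2]
position: [0.4794, -0.3348, 0.084]
ft_force: [5.5, -0.6, -0.2]
position: [0.4795, -0.3347, 0.0819]
ft_force: [3.1, -0.0, -0.5]
```

```bash
for i in 1 2; do python3 -m inch '[[0.3,0,-0.7,0,0,0],[0.5,0,-1.4,0,0,0],[0.5,0,-2,0,0,0],[0.5,0,-2,0,0,0]]' | egrep 'pos|ft'; done;  for i in 1 2 3; do python3 -m inch '[[0,0,-0.4,0,0,0],[0,0,-0.8,0,0,0],[0,0,-0.8,0,0,0]]' | egrep 'pos|ft'; done
```

```text
position: [0.4797, -0.3348, 0.0798]
ft_force: [1.2, -0.4, -1.9]
position: [0.4805, -0.3348, 0.0779]
ft_force: [-1.2, -0.2, -1.7]
position: [0.4806, -0.3349, 0.0773]
ft_force: [-1.7, -1.1, -1.2]
position: [0.4807, -0.335, 0.0769]
ft_force: [-3.4, 0.3, 3.4]
position: [0.4806, -0.335, 0.0768]
ft_force: [-5.5, 1.2, 8.8]
```

```bash
python3 -m inch '[[-0.3,0,0.8,0,0,0],[-0.5,0,1.5,0,0,0],[-0.5,0,1.5,0,0,0]]' | egrep 'pos|ft'; python3 -m inch '[[0,0,0,0,0,0],[0,0,0,0,0,0],[0,0,0,0,0,0],[0,0,0,0,0,0]]' 40 | egrep 'pos|ft|grip'; python3 -m inch '[[0,0,10,0,0,0],[0,0,30,0,0,0],[0,0,70,0,0,0],[20,0,130,0,0,0],[30,0,160,0,0,0],[30,0,160,0,0,0],[30,0,160,0,0,0],[30,0,160,0,0,0]]' | egrep 'time|pos|ft'
python3 - <<'E'
from h import *
im,d,P=save('wrist','w12'); w=cloud(d,P); near=(abs(w[...,0]-.479)<.025)&(abs(w[...,1]+.335)<.025); z=w[...,2]
for lo,hi in((.054,.0565),(.0565,.061),(.09,.105)):
    p=w[near&(z>lo)&(z<hi)]; 
    if len(p)>3: r=cv2.minAreaRect(p[:,:2].astype(np.float32)*1000); print(lo,len(p),np.median(p[:,2]).round(4),np.round(r[0],1),np.round(r[1],1),round(r[2],1))
s=save('side','s12')[0]
a=cv2.resize(s[130:210,260:380],None,fx=3.3,fy=3.3,interpolation=cv2.INTER_CUBIC);b=cv2.resize(im[40:230,230:420],None,fx=2,fy=2)
c=np.zeros((400,800,3),np.uint8);c[:a.shape[0],:a.shape[1]]=a;c[:380,410:790]=b;cv2.imwrite('pics/c12.png',c[:,:,::-1])
E
```

```text
position: [0.4805, -0.3348, 0.077]
ft_force: [-1.1, -0.4, -1.4]
position: [0.4807, -0.3347, 0.0774]
ft_force: [0.1, 0.1, 0.1]
grip_width: 0.44
grip_force: 0.0
time: 32.2
position: [0.5094, -0.3345, 0.2362]
ft_force: [-0.4, -1.2, -0.8]
0.054 14 0.0545 [ 481.2 -338.9] [26.  42.7] 38.1
0.0565 238 0.058 [ 477.2 -336.1] [25.1 27. ] 27.3
0.09 448 0.0978 [ 478.9 -335.5] [28.2 11.5] 21.0
```

View pics/c12.png

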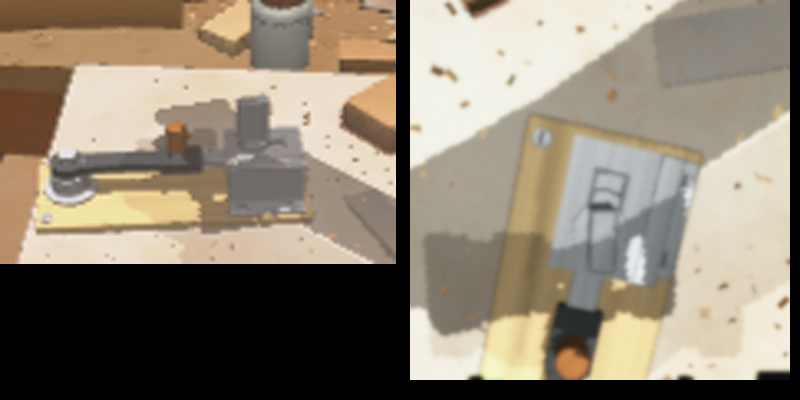

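The pin stands upright in the yoke: tab at about (255,120) in the left crop, collar on the ear at about (600,210) in the right one. The depth readings agree. The collar top is at 58 mm (52 + 6), the tab top at 98 mm, and the pin is centred on the bore.

```bash
python3 -c "
from bench import ctrl
print(ctrl.close_job())"
```

```text
the job is handed in; nothing more can be done
None
```

The stay is home against its stop and the large pin from the stand is down through both ears and the eye, its collar seated on the upper ear; I let go of it and handed the job in at about 32 s, with no wrist reading above about 9 N and the bystanders never touched.

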